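Put the spindle sander's mixed-up drums back in their own stands

TASK

The drums of the spindle sander have been put back in the wrong stands: each belongs upright in the stand whose well fits it, right down on the well's floor. Put the three misplaced ones into their own stands; the empty stand of the biggest drum (which is on the machine) is free for use on the way and must be left empty again. Do not let a drum tip over, and do not lift the one that is already in its own stand.

Things in the scene. Friction and masses are not known exactly. Their poses are not given: they have to be found in the camera images.
- drum_18: sanding drum, the slimmest: an upright cylinder 18 mm in diameter and 75 mm long, brown abrasive sleeve, black rubber ends with a steel washer; loose, 28 to 56 g. Origin: centre of its underside; z runs up along the drum. Grip it across the sleeve, from above
- drum_34: sanding drum, the second slimmest: an upright cylinder 34 mm in diameter and 75 mm long, brown abrasive sleeve, black rubber ends with a steel washer; loose, 63 to 126 g. Origin: centre of its underside; z runs up along the drum. Grip it across the sleeve, from above
- drum_50: sanding drum, the second thickest of the four loose ones: an upright cylinder 50 mm in diameter and 75 mm long, brown abrasive sleeve, black rubber ends with a steel washer; loose, 105 to 210 g. Origin: centre of its underside; z runs up along the drum. Grip it across the sleeve, from above
- drum_66: sanding drum, the thickest of the four loose ones: an upright cylinder 66 mm in diameter and 75 mm long, brown abrasive sleeve, black rubber ends with a steel washer; loose, 170 to 340 g. Origin: centre of its underside; z runs up along the drum. Grip it across the sleeve, from above
- stand_18: round plywood stand, 88 mm across, 36 mm high, for the 18 mm drum. Fixed. Its well, edged by an aluminium ring, is 32 mm wide (7 mm play round its own drum), 26 mm deep, walls upright. Origin: centre of its underside, on the well's axis, z up; well floor 10 mm, rim 36 mm above it. A drum too thick for the well stands on the rim
- stand_34: round plywood stand, 96 mm across, 36 mm high, for the 34 mm drum. Fixed. Its well, edged by an aluminium ring, is 48 mm wide (7 mm play round its own drum), 26 mm deep, walls upright. Origin: centre of its underside, on the well's axis, z up; well floor 10 mm, rim 36 mm above it. A drum too thick for the well stands on the rim
- stand_50: round plywood stand, 108 mm across, 36 mm high, for the 50 mm drum. Fixed. Its well, edged by an aluminium ring, is 64 mm wide (7 mm play round its own drum), 26 mm deep, walls upright. Origin: centre of its underside, on the well's axis, z up; well floor 10 mm, rim 36 mm above it. A drum too thick for the well stands on the rim
- stand_66: round plywood stand, 122 mm across, 36 mm high, for the 66 mm drum. Fixed. Its well, edged by an aluminium ring, is 80 mm wide (7 mm play round its own drum), 26 mm deep, walls upright. Origin: centre of its underside, on the well's axis, z up; well floor 10 mm, rim 36 mm above it. A drum too thick for the well stands on the rim
- stand_80: round plywood stand, 134 mm across, 36 mm high, for the 80 mm drum, which stays on the sander at the back: empty, the free spot. Fixed. Its well, edged by an aluminium ring, is 94 mm wide (7 mm play round its own drum), 26 mm deep, walls upright. Origin: centre of its underside, on the well's axis, z up; well floor 10 mm, rim 36 mm above it. A drum too thick for the well stands on the rim
Things that resemble listed ones, but are neither listed nor needed, are in the scene too. What is shaped like the drum_34 but blue or red is not meant. What is shaped like the drum_50 but green or purple is not meant.

How it is judged:
At the end, for the whole second after the job is handed in: Each of the four drums (18, 34, 50 and 66 mm) stands in the stand of its own size: its axis within 10 mm of the stand's centre, its underside no more than 4 mm above the well floor (14 mm above the table), upright within 0.1 rad, at rest. The stand of the 80 mm drum is thus empty again (horizontal distance between drum_18 and stand_18 below 0.01 m and z of drum_18 in the frame of stand_18 below 0.014 m and angle between each of drum_18, drum_34, drum_50, drum_66's own z axis and vertical below 0.1 rad and linear speed of each of drum_18, drum_34, drum_50, drum_66 below 0.02 m/s and horizontal distance between drum_34 and stand_34 below 0.01 m and z of drum_34 in the frame of stand_34 below 0.014 m and horizontal distance between drum_50 and stand_50 below 0.01 m and z of drum_50 in the frame of stand_50 below 0.014 m and horizontal distance between drum_66 and stand_66 below 0.01 m and z of drum_66 in the frame of stand_66 below 0.014 m); the robot touches nothing.
It fails at once if a drum is tipped over (leans more than 0.9 rad) (angle between any of drum_18, drum_34, drum_50, drum_66's own z axis and vertical above 0.9 rad).
It fails at once if the 34 mm drum, which stands in its own stand from the start, is lifted more than 15 mm (z of drum_34 in the frame of stand_34 above 0.025 m).
It also fails if it takes over 96 s, if anything falls off the work surface, if the arm or the gripper's body presses on something with over 40 N, if the wrist force passes 120 N, or if a joint passes its speed limit or range.

ROBOT

A 6-joint arm with a two-finger parallel gripper is mounted at the origin on the work surface; the furniture and walls round the work are solid. World frame = base frame: x ahead of the robot, y to its left, z up, the work surface at z = 0. Lengths are in m, angles in rad, forces in N, time in s.
With the tool pointing down it reaches from about 0.225 to 0.875 m from the base axis. Payload 3.4 kg.
Tool frame: the origin (TCP) lies between the finger pads; the fingertips stand 19 mm ahead of it and the grasp point (between the pads) is the TCP; z points along the fingers, y is the line along which they close (so a half turn about z gives the same grasp; the last joint's range is limited). The gripper opens to 85 mm and grips with 20 to 120 N. Pads are 22 mm wide; open, the fingers measure 114 mm over their backs; the gripper's body (76 mm by 85 mm) begins 54 mm behind the grasp point. The pads swing forward as they close: fully open they stand 13 mm farther back than shut.
Start: joints at [-1.317, 0.276, 1.505, -0, 1.361, -0.121], TCP at [0.211, -0.535, 0.25] pointing down, gripper open.
Joint ranges: [-2.89, 2.89], [-0.75, 2.08], [0.22, 2.7], [-1.18, 4.32], [0.11, 2.71], [-2.7, 2.7]. Speed limits (rad/s): [2.57, 2.57, 3.14, 3.14, 3.14, 3.14].

INTERFACE

Orientations are given as a unit quaternion [w, x, y, z].
In Python, from rig import get_state, imaging, ticket gives the robot as it stands. The module is installed in compiled form; this text tells all that it offers.
- The arm moves only by the shell command python3 -m inch 'ROWS' [FORCE]. ROWS is JSON, a list of rows, each an object with "claw": the opening, from -1 (shut) to 1 (fully open); "travel": the shift along the world's x, y, z in units of 200 mm (1.0 is 200 mm), a list of three; "turn": the turn about the world's z in units of 180 degrees (1.0 is 180 degrees). A call has 1 to 5 rows; each row is the pose to reach, as a shift and turn from the pose commanded when the call began, turning the shorter way round; what a row does not reach only later rows make up. A row lasts 1/10 s, in which the tool goes at most 50 mm and 8.59 degrees, less where a joint would pass 70% of its speed; a pose out of reach is approached as far as the arm can. A call with a number of a shift or a turn outside -1 to 1 is refused whole. A call with a gripper value outside its range is refused whole. The fingers move at their own pace and stop on an object; FORCE is the grip in N (left out, the last holds). Time passes only in rows, so rows that repeat a pose let the fingers close. It gives the time, the measured TCP pose, the force, the opening and the grip force at its end, in the units of the state.
- get_state(): the state, without advancing time (a new reading comes with each control period).
- imaging.get_image(name): name is "side" or "top"; returns the picture (384x512x3 uint8, red, green, blue); there is no depth.
- imaging.camera_params(name): a dict with "camera_matrix" (3x3 intrinsics, pixels), "cam_to_world" (4x4, takes a point from camera to world coordinates). Camera axes: x right, y down, z forward; pixel columns grow to the right and rows downward; lengths in m; the calibration is good to about 2 mm. A picture is of the moment at which its call begins. camera_params takes no time and is no camera call.
- ticket.sign_off(): hands the job in; it is judged then, once.
The state is a dict: "clock": time; "qpos": joint angles; "qd": joint speeds; "effort": joint torques, N m; "position": TCP position; "ee_rot": TCP orientation; "contact_force": force on the tool from outside, world axes, zero at the start; "moment": the same for the moment, N m; "width": finger opening in m; "gripper_force": force on a finger pad.
Only numpy, scipy, OpenCV 4.12 (cv2) and the standard library are available. Lean on these libraries where they do the work, as an engineer would, in place of code of your own. Each camera call takes 0.05 s, during which the arm holds its last target. There are 200 camera calls.

## Working session

There is one attempt and no reset: what is moved stays moved. The work goes in short steps, Python scripts to look and compute and a shell command to move; the robot and the scene stay as the last step left them, time stands still between calls to the robot, and variables do not carry over. Pictures are saved under pics/ and viewed, at most 14 in all, crops included, and the job is handed in when it is done.

```bash
mkdir -p pics
python3 - <<'E'
from rig import get_state, imaging
import cv2,numpy as np
np.set_printoptions(precision=4,suppress=True)
for n in("side","top"):
    im=imaging.get_image(n);cv2.imwrite(f"pics/{n}0.png",im[:,:,::-1])
    p=imaging.camera_params(n);print(n,p["camera_matrix"],p["cam_to_world"])
s=get_state();print(s)
E
```

```text
side [[461.6098   0.     254.5276]
 [  0.     461.6098 199.5628]
 [  0.       0.       1.    ]] [[ 0.9999 -0.0129 -0.0096  0.5782]
 [ 0.0038 -0.3927  0.9197 -1.1963]
 [-0.0156 -0.9196 -0.3926  0.5557]
 [ 0.      0.      0.      1.    ]]
top [[372.5341   0.     255.774 ]
 [  0.     372.5341 192.2429]
 [  0.       0.       1.    ]] [[-0.0114 -0.9858  0.1675  0.3718]
 [-0.9998  0.0139  0.0136 -0.0585]
 [-0.0157 -0.1673 -0.9858  1.1495]
 [ 0.      0.      0.      1.    ]]
{'clock': 0.1, 'qpos': array([-1.317 ,  0.2766,  1.506 ,  0.    ,  1.3607, -0.121 ]), 'qd': array([-0.0016, -0.0015, -0.0032,  0.0015, -0.0001,  0.0019]), 'effort': array([  0.001 , -41.7701, -24.6404,  -0.0001,   0.0059,   0.    ]), 'position': array([ 0.2104, -0.5347,  0.2495]), 'ee_rot': array([-0.0008,  0.9825,  0.1863, -0.    ]), 'contact_force': array([ 0.2749, -0.664 , -0.1886]), 'moment': array([ 0.0145,  0.016 , -0.0031]), 'gripper_force': 0.0, 'width': 0.08568386876839924}
```

View pics/side0.png

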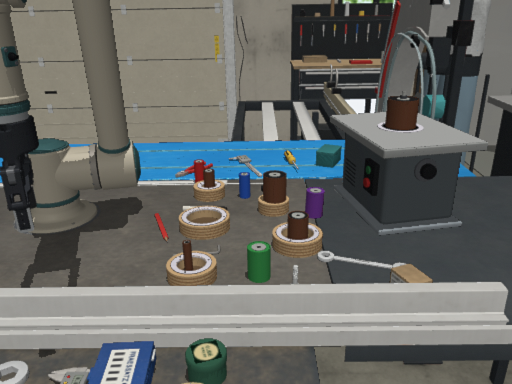

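View pics/top0.png

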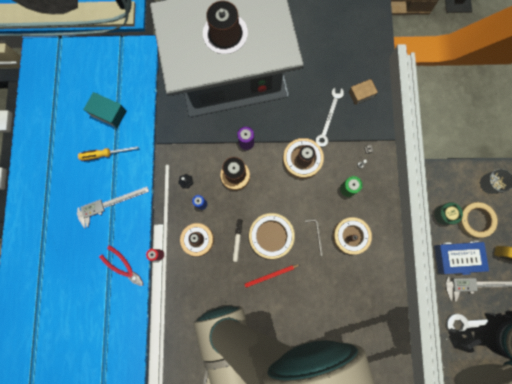

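The side view shows stands at about (209,188), (204,220), (192,267), (297,238) and (273,205). Top view: stands at (196,239), (235,172), (303,158), (271,236, empty) and (352,236). Brown drums stand in the other four. The blue, red, green and purple cylinders are decoys. Next I'll enlarge the top view and measure rims and washers.

```bash
cat > h.py <<'E'
import cv2,numpy as np
from rig import get_state, imaging
np.set_printoptions(precision=4,suppress=True)
def ray(n,u,v,z):
    p=imaging.camera_params(n);K=p["camera_matrix"];T=p["cam_to_world"]
    d=T[:3,:3]@np.linalg.inv(K)@[u,v,1];o=T[:3,3]
    return o+d*(z-o[2])/d[2]
def proj(n,P):
    p=imaging.camera_params(n);K=p["camera_matrix"];T=p["cam_to_world"]
    q=K@(np.linalg.inv(T)@np.r_[P,1])[:3];return q[:2]/q[2]
E
python3 - <<'E'
from h import *
im=cv2.imread("pics/top0.png")
c=im[125:275,165:385];cv2.imwrite("pics/c0.png",cv2.resize(c,None,fx=3.6,fy=3.6,interpolation=cv2.INTER_CUBIC))
c=im=cv2.imread("pics/side0.png")[150:295,150:335];cv2.imwrite("pics/c1.png",cv2.resize(c,None,fx=4,fy=4,interpolation=cv2.INTER_CUBIC))
im=cv2.imread("pics/top0.png")
hsv=cv2.cvtColor(im,cv2.COLOR_BGR2HSV)
for nm,m in(("wood",cv2.inRange(hsv,(5,60,110),(25,200,255))),("white",cv2.inRange(hsv,(0,0,190),(180,40,255)))):
    cs,_=cv2.findContours(m,cv2.RETR_EXTERNAL,cv2.CHAIN_APPROX_NONE)
    for k in cs:
        if len(k)<20:continue
        x,y,w,h=cv2.boundingRect(k)
        if not(160<x<385 and 120<y<280):continue
        (u,v),(a,b),t=cv2.fitEllipse(k);P=ray("top",u,v,.036)
        h_=ray("top",u+1,v,.036)-P
        print(nm,(x,y,w,h),(round(u,1),round(v,1)),"axes mm",np.array([a,b])*abs(h_[1])*1e3,P)
E
```

```text
wood (279, 264, 20, 10) (285.7, 269.4) axes mm [17.1989 70.0098] [ 0.3309 -0.1281  0.036 ]
wood (179, 222, 35, 35) (196.2, 239.2) axes mm [ 99.2531 101.9309] [0.4217 0.1358 0.036 ]
wood (334, 217, 39, 38) (352.8, 235.4) axes mm [108.7789 114.1535] [ 0.4273 -0.3291  0.036 ]
wood (248, 212, 47, 48) (271.2, 235.7) axes mm [136.4595 138.4509] [ 0.4295 -0.0876  0.036 ]
wood (220, 164, 31, 26) (234.8, 174.3) axes mm [83.3799 86.5901] [0.6175 0.0204 0.036 ]
wood (282, 138, 43, 40) (303.1, 157.4) axes mm [119.0431 125.9758] [ 0.6677 -0.1898  0.036 ]
white (234, 235, 6, 26) (236.2, 246.9) axes mm [ 8.002  88.2392] [0.3975 0.0168 0.036 ]
white (184, 227, 25, 25) (196.0, 239.2) axes mm [70.7606 72.3536] [0.4219 0.1365 0.036 ]
white (338, 221, 31, 30) (352.8, 235.4) axes mm [85.5223 89.14  ] [ 0.4273 -0.3289  0.036 ]
white (252, 216, 40, 40) (271.4, 235.5) axes mm [116.9863 117.6555] [ 0.4299 -0.0881  0.036 ]
white (349, 180, 10, 10) (353.6, 184.1) axes mm [24.6376 27.7871] [ 0.5819 -0.3398  0.036 ]
white (230, 164, 8, 8) (233.4, 167.5) axes mm [20.9858 21.6839] [0.6391 0.0247 0.036 ]
white (287, 141, 34, 33) (303.3, 157.0) axes mm [ 99.027  102.7803] [ 0.6689 -0.1905  0.036 ]
```

View pics/c0.png

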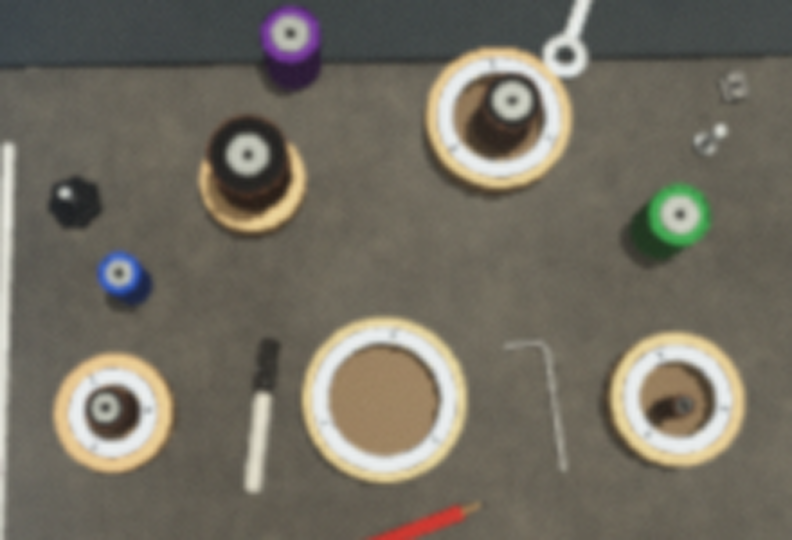

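View pics/c1.png

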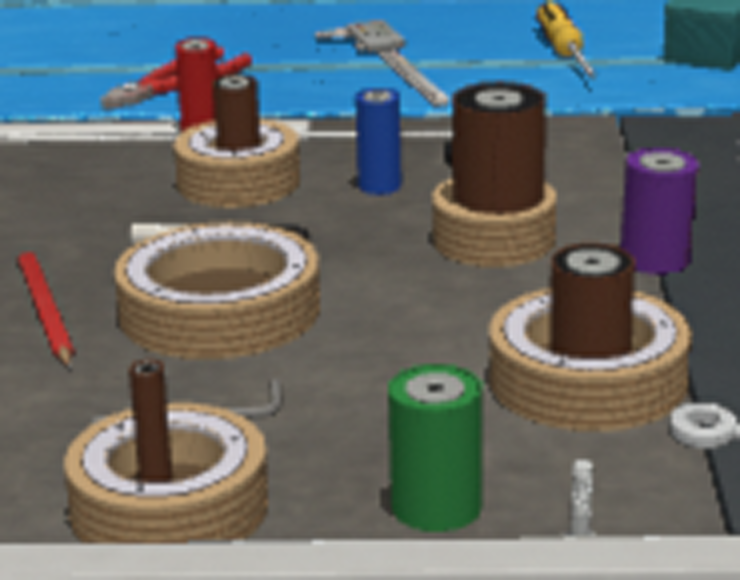

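Crops show two 34-sized decoys (red at side crop (197,80), blue at (378,140)), two 50-sized decoys (green at (435,445), purple at (660,210)), and four brown drums:
- **drum_66:** the thickest, standing on the rim of the smallest stand (stand_18), top crop (247,154).
- **drum_50:** in the 122 mm stand (stand_66), top crop (512,100).
- **drum_18:** in the 108 mm stand (stand_50), top crop (684,405).
- **drum_34:** already home at top crop (105,407).

The plan is 50→80, 66→66, 18→18, 50→50.

Run:
```python
from h import *
D={"50":((307.2,152.8),(298,215.3),.085),"66":((233.6,167.8),(274.75,174.3),.111),"18":((355,237.5),(187,242),.085)}
def tri(a,b):
    A=[];B=[]
    for n,(u,v) in(("top",a),("side",b)):
        p=ray(n,u,v,0);q=ray(n,u,v,.3);d=(q-p)/np.linalg.norm(q-p);M=np.eye(3)-np.outer(d,d);A.append(M);B.append(M@p)
    return np.linalg.lstsq(np.vstack(A),np.hstack(B),rcond=None)[0]
for k,(a,b,z) in D.items(): print(k,ray("top",*a,z),ray("side",*b,z),tri(a,b))
# stand ring check in side view, stand 18/66/50
print(proj("side",[.6175,.0204,.036]),proj("side",[.4297,-.088,.036]))
# rail/obstacles: rail in top view cols ~400-430
print("rail",ray("top",405,150,.05),ray("top",405,250,.05), ray("top",235,250,0), "machine", ray("top",188,110,.0),ray("top",290,95,0),"purple",ray("top",245.5,134.3,.075),"green",ray("top",353.8,184.5,.075),"wrench",ray("top",322,140,.005),"blue",ray("top",198.3,200.8,.075))
```

```text
50 [ 0.6683 -0.1966  0.085 ] [ 0.6712 -0.1932  0.085 ] [ 0.6695 -0.1965  0.0861]
66 [0.6201 0.0185 0.111 ] [0.6234 0.0242 0.111 ] [0.6215 0.0185 0.1126]
18 [ 0.4189 -0.323   0.085 ] [ 0.4225 -0.3211  0.085 ] [ 0.4208 -0.3225  0.0856]
[272.6881 199.4181] [203.2116 216.3598]
rail [ 0.6822 -0.4974  0.05  ] [ 0.3827 -0.474   0.05  ] [0.3892 0.0228 0.    ] machine [0.8423 0.1753 0.    ] [ 0.888  -0.1582  0.    ] purple [ 0.7315 -0.0148  0.075 ] green [ 0.5733 -0.3305  0.075 ] wrench [ 0.7319 -0.2554  0.005 ] blue [0.5314 0.1245 0.075 ]
```

Triangulated heights (86, 113 and 86 mm) match the expected 85, 111 and 85, and the stand sizes fit. The moves start with drum_50.

```bash
python3 -m inch '[{"claw":1,"travel":[0.8,0.6,0],"turn":-0.12},{"claw":1,"travel":[0.8,0.6,0],"turn":-0.12},{"claw":1,"travel":[0.8,0.6,0],"turn":-0.12},{"claw":1,"travel":[0.8,0.6,0],"turn":-0.12},{"claw":1,"travel":[0.8,0.6,0],"turn":-0.12}]' 50
python3 -m inch '[{"claw":1,"travel":[0.8,0.6,0],"turn":0},{"claw":1,"travel":[0.8,0.6,0],"turn":0},{"claw":1,"travel":[0.8,0.6,0],"turn":0},{"claw":1,"travel":[0.8,0.6,0],"turn":0},{"claw":1,"travel":[0.8,0.6,0],"turn":0}]'
python3 -m inch '[{"claw":1,"travel":[0.69,0.49,-0.35],"turn":0},{"claw":1,"travel":[0.69,0.49,-0.35],"turn":0},{"claw":1,"travel":[0.69,0.49,-0.35],"turn":0},{"claw":1,"travel":[0.69,0.49,-0.35],"turn":0},{"claw":1,"travel":[0.69,0.49,-0.35],"turn":0}]'
```

```text
clock: 0.6
position: [0.3741, -0.4112, 0.25]
ee_rot: [-0.001, 1.0, 0.002, 0.001]
contact_force: [-1.0, -0.2, -0.0]
width: 0.0854
gripper_force: 0.0
clock: 1.1
position: [0.5346, -0.2915, 0.2496]
ee_rot: [-0.001, 1.0, 0.002, 0.001]
contact_force: [-0.5, -0.7, 0.0]
width: 0.0855
gripper_force: 0.0
clock: 1.6
position: [0.6697, -0.1948, 0.1766]
ee_rot: [-0.001, 1.0, 0.001, -0.002]
contact_force: [-1.3, 0.1, -0.5]
width: 0.0857
gripper_force: 0.0
```

```bash
python3 -m inch '[{"claw":1,"travel":[0,0,-0.2],"turn":0},{"claw":1,"travel":[0,0,-0.4],"turn":0},{"claw":1,"travel":[0,0,-0.55],"turn":0},{"claw":1,"travel":[0,0,-0.55],"turn":0},{"claw":1,"travel":[0,0,-0.55],"turn":0}]'
python3 -m inch '[{"claw":-0.2,"travel":[0,0,0],"turn":0},{"claw":-0.2,"travel":[0,0,0],"turn":0},{"claw":-0.2,"travel":[0,0,0],"turn":0},{"claw":-0.2,"travel":[0,0,0],"turn":0},{"claw":-0.2,"travel":[0,0,0],"turn":0}]' 50
```

```text
clock: 2.1
position: [0.6679, -0.1984, 0.0707]
ee_rot: [0.0, 1.0, -0.002, -0.0]
contact_force: [0.7, 0.5, 0.9]
width: 0.0853
gripper_force: 0.0
clock: 2.6
position: [0.6698, -0.1976, 0.0729]
ee_rot: [0.001, 1.0, -0.001, 0.002]
contact_force: [-0.8, 1.0, 6.4]
width: 0.0489
gripper_force: 52.1
```

```bash
python3 -m inch '[{"claw":-0.2,"travel":[0,0,0.1],"turn":0},{"claw":-0.2,"travel":[0,0,0.3],"turn":0},{"claw":-0.2,"travel":[0,0,0.5],"turn":0},{"claw":-0.2,"travel":[0,0,0.5],"turn":0}]'
python3 -m inch '[{"claw":-0.2,"travel":[-0.2,0.1,0],"turn":0},{"claw":-0.2,"travel":[-0.4,0.2,0],"turn":0},{"claw":-0.2,"travel":[-0.6,0.3,0],"turn":0},{"claw":-0.2,"travel":[-0.8,0.4,0],"turn":0},{"claw":-0.2,"travel":[-1,0.5,0],"turn":0}]'
python3 -m inch '[{"claw":-0.2,"travel":[-0.2,0.045,0],"turn":0},{"claw":-0.2,"travel":[-0.2,0.045,0],"turn":0},{"claw":-0.2,"travel":[-0.2,0.045,0],"turn":0}]'
python3 -c "
from h import *
a=imaging.get_image('side')[150:350,100:350,::-1];b=imaging.get_image('top')[110:310,150:400,::-1]
cv2.imwrite('pics/m1.png',cv2.resize(np.hstack([a,b]),None,fx=1.6,fy=1.6))"
```

```text
clock: 3.0
position: [0.672, -0.1984, 0.1777]
ee_rot: [0.003, 1.0, -0.001, 0.006]
contact_force: [0.9, -0.6, -1.1]
width: 0.0488
gripper_force: 52.0
clock: 3.5
position: [0.4662, -0.0961, 0.1697]
ee_rot: [-0.0, 1.0, -0.001, -0.001]
contact_force: [0.1, 0.4, -1.1]
width: 0.0489
gripper_force: 52.1
clock: 3.8
position: [0.4278, -0.0878, 0.1704]
ee_rot: [0.0, 1.0, -0.001, 0.0]
contact_force: [0.7, -1.1, -1.9]
width: 0.0487
gripper_force: 52.1
```

View pics/m1.png

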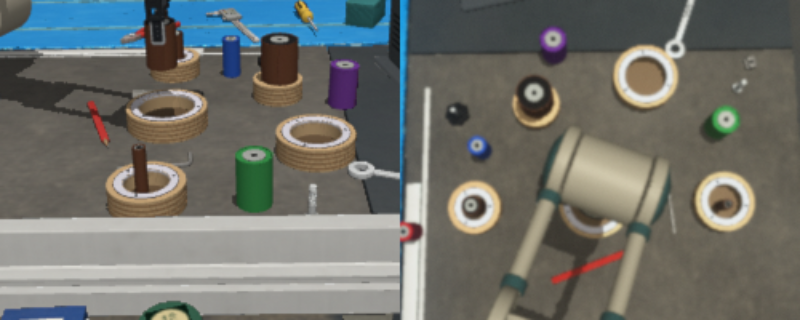

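The drum is held upright above the empty 80 stand (left panel, about (162,60)), and stand_66 is now empty at right panel (646,76). I'll lower and release, then lift to clear.

```bash
python3 -m inch '[{"claw":-0.2,"travel":[0,0,-0.15],"turn":0},{"claw":-0.2,"travel":[0,0,-0.3],"turn":0},{"claw":-0.2,"travel":[0,0,-0.42],"turn":0},{"claw":-0.2,"travel":[0,0,-0.49],"turn":0},{"claw":-0.2,"travel":[0,0,-0.49],"turn":0}]'
python3 -m inch '[{"claw":0.4,"travel":[0,0,0],"turn":0},{"claw":0.7,"travel":[0,0,0],"turn":0},{"claw":1,"travel":[0,0,0],"turn":0},{"claw":1,"travel":[0,0,0],"turn":0},{"claw":1,"travel":[0,0,0],"turn":0}]'
python3 -m inch '[{"claw":1,"travel":[0,0,0.25],"turn":0},{"claw":1,"travel":[0,0,0.5],"turn":0},{"claw":1,"travel":[0,0,0.6],"turn":0},{"claw":1,"travel":[0,0,0.6],"turn":0}]'
python3 - <<'E'
from h import *
cv2.imwrite('pics/t2.png',imaging.get_image('top')[:,:,::-1])
im=cv2.imread('pics/t2.png');hsv=cv2.cvtColor(im,cv2.COLOR_BGR2HSV)
m=cv2.inRange(hsv,(0,0,190),(180,40,255))
for k in cv2.findContours(m,cv2.RETR_EXTERNAL,cv2.CHAIN_APPROX_NONE)[0]:
    x,y,w,h=cv2.boundingRect(k)
    if 28<w<45 and y>120 and y<260:(u,v),ax,t=cv2.fitEllipse(k);print(u,v,ax,ray("top",u,v,.036))
E
```

```text
clock: 4.4
position: [0.43, -0.0888, 0.0713]
ee_rot: [-0.0, 1.0, -0.001, -0.0]
contact_force: [0.6, -0.2, -2.0]
width: 0.0487
gripper_force: 56.5
clock: 4.9
position: [0.4287, -0.0882, 0.0725]
ee_rot: [0.0, 1.0, -0.001, 0.0]
contact_force: [-0.3, -0.6, 1.4]
width: 0.0855
gripper_force: 0.0
clock: 5.3
position: [0.4308, -0.0889, 0.1959]
ee_rot: [0.002, 1.0, -0.001, 0.004]
contact_force: [0.1, 0.2, -0.4]
width: 0.0853
gripper_force: 0.0
464.1468505859375 257.6928405761719 (16.43656349182129, 37.419979095458984) [ 0.3586 -0.6492  0.036 ]
352.80023193359375 235.43438720703125 (29.018230438232422, 30.10842514038086) [ 0.4272 -0.329   0.036 ]
132.76023864746094 194.18873596191406 (4.16663122177124, 34.47795867919922) [0.5602 0.3316 0.036 ]
303.2690734863281 156.95111083984375 (32.30061721801758, 33.501708984375) [ 0.669  -0.1904  0.036 ]
```

```bash
python3 -m inch '[{"claw":1,"travel":[0.96,0.54,0],"turn":0},{"claw":1,"travel":[0.96,0.54,0],"turn":0},{"claw":1,"travel":[0.96,0.54,0],"turn":0},{"claw":1,"travel":[0.96,0.54,0],"turn":0},{"claw":1,"travel":[0.96,0.54,0],"turn":0}]'
python3 -m inch '[{"claw":1,"travel":[0,0,0],"turn":0},{"claw":1,"travel":[0,0,-0.15],"turn":0},{"claw":1,"travel":[0,0,-0.3],"turn":0},{"claw":1,"travel":[0,0,-0.4],"turn":0},{"claw":1,"travel":[0,0,-0.52],"turn":0}]'
python3 -m inch '[{"claw":0.1,"travel":[0,0,0],"turn":0},{"claw":0.1,"travel":[0,0,0],"turn":0},{"claw":0.1,"travel":[0,0,0],"turn":0},{"claw":0.1,"travel":[0,0,0],"turn":0},{"claw":0.1,"travel":[0,0,0],"turn":0}]' 60
```

```text
clock: 5.85
position: [0.6232, 0.0223, 0.1894]
ee_rot: [-0.001, 1.0, -0.0, -0.001]
contact_force: [-0.3, -0.4, 0.7]
width: 0.0854
gripper_force: 0.0
clock: 6.35
position: [0.618, 0.0192, 0.0863]
ee_rot: [0.0, 1.0, -0.001, -0.002]
contact_force: [0.2, 0.3, 0.2]
width: 0.0852
gripper_force: 0.0
clock: 6.85
position: [0.6209, 0.0198, 0.0892]
ee_rot: [0.0, 1.0, -0.001, 0.001]
contact_force: [-0.2, -0.9, -1.6]
width: 0.0649
gripper_force: 66.4
```

```bash
python3 -m inch '[{"claw":0.1,"travel":[0,0,0.1],"turn":0},{"claw":0.1,"travel":[0,0,0.25],"turn":0},{"claw":0.1,"travel":[0,0,0.4],"turn":0},{"claw":0.1,"travel":[0,0,0.4],"turn":0}]'
python3 -m inch '[{"claw":0.1,"travel":[0,-0.15,0],"turn":0},{"claw":0.1,"travel":[0.05,-0.35,0],"turn":0},{"claw":0.1,"travel":[0.1,-0.55,0],"turn":0},{"claw":0.1,"travel":[0.2,-0.75,0],"turn":0},{"claw":0.1,"travel":[0.245,-0.95,0],"turn":0}]'
python3 -m inch '[{"claw":0.1,"travel":[0,-0.1,0],"turn":0},{"claw":0.1,"travel":[0,-0.1,0],"turn":0},{"claw":0.1,"travel":[0,-0.1,0],"turn":0}]'
python3 - <<'E'
from h import *
a=imaging.get_image('side')[120:300,150:350,::-1];cv2.imwrite('pics/m3.png',cv2.resize(a,None,fx=3,fy=3))
cv2.imwrite('pics/t3.png',imaging.get_image('top')[:,:,::-1])
im=cv2.imread('pics/t3.png');hsv=cv2.cvtColor(im,cv2.COLOR_BGR2HSV)
for m in(cv2.inRange(hsv,(0,0,190),(180,40,255)),cv2.inRange(hsv,(5,60,110),(25,200,255))):
  for k in cv2.findContours(m,cv2.RETR_EXTERNAL,cv2.CHAIN_APPROX_NONE)[0]:
    x,y,w,h=cv2.boundingRect(k)
    if 15<w<50 and 120<y<260 and 160<x<390 and len(k)>20:(u,v),ax,t=cv2.fitEllipse(k);print(u,v,ax,ray("top",u,v,.036))
E
```

```text
clock: 7.25
position: [0.6236, 0.0197, 0.1735]
ee_rot: [0.0, 1.0, -0.001, 0.005]
contact_force: [1.2, 0.1, -1.1]
width: 0.0648
gripper_force: 66.9
clock: 7.75
position: [0.6704, -0.1716, 0.1672]
ee_rot: [-0.0, 1.0, -0.001, 0.0]
contact_force: [0.1, 0.2, -1.8]
width: 0.0649
gripper_force: 67.0
clock: 8.05
position: [0.6686, -0.1895, 0.1673]
ee_rot: [-0.001, 1.0, -0.002, -0.001]
contact_force: [-0.7, 1.2, -1.6]
width: 0.0651
gripper_force: 67.2
196.76556396484375 236.93222045898438 (17.77765464782715, 20.7748966217041) [0.4284 0.1342 0.036 ]
352.8409118652344 235.4374542236328 (27.004804611206055, 28.153762817382812) [ 0.4272 -0.3291  0.036 ]
234.54547119140625 174.0736083984375 (16.893253326416016, 17.745773315429688) [0.6183 0.0212 0.036 ]
196.8432159423828 236.5922393798828 (26.758296966552734, 29.208721160888672) [0.4294 0.134  0.036 ]
352.9495849609375 235.3562469482422 (36.867156982421875, 38.49503707885742) [ 0.4274 -0.3294  0.036 ]
234.7330780029297 174.06326293945312 (28.97234344482422, 30.150592803955078) [0.6183 0.0206 0.036 ]
```

View pics/m3.png

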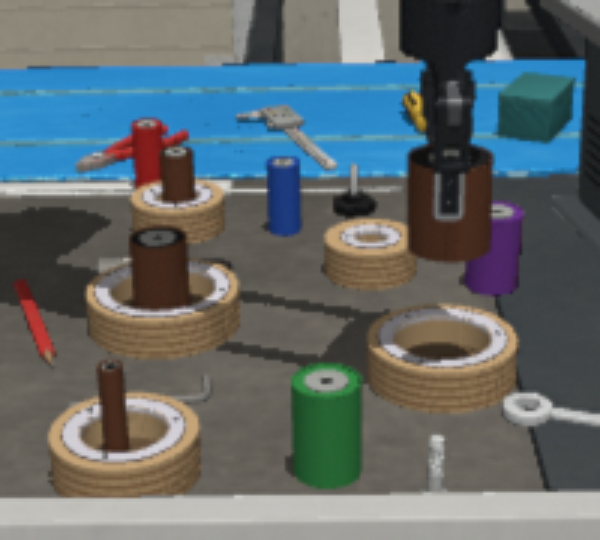

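The 66 drum hangs upright at crop (450,205) above the empty stand_66 at (443,345), and drum_50 stands in stand_80 at (160,270). I'll lower it now.

```bash
python3 -m inch '[{"claw":0.1,"travel":[0,0,-0.15],"turn":0},{"claw":0.1,"travel":[0,0,-0.3],"turn":0},{"claw":0.1,"travel":[0,0,-0.4],"turn":0},{"claw":0.1,"travel":[0,0,-0.47],"turn":0},{"claw":0.1,"travel":[0,0,-0.525],"turn":0}]'
python3 -m inch '[{"claw":0.1,"travel":[0,0,0],"turn":0},{"claw":0.6,"travel":[0,0,0],"turn":0},{"claw":1,"travel":[0,0,0],"turn":0},{"claw":1,"travel":[0,0,0],"turn":0},{"claw":1,"travel":[0,0,0],"turn":0}]'
python3 -m inch '[{"claw":1,"travel":[0,0,0.25],"turn":0},{"claw":1,"travel":[0,0,0.5],"turn":0},{"claw":1,"travel":[0,0,0.6],"turn":0},{"claw":1,"travel":[0,0,0.6],"turn":0}]'
```

```text
clock: 8.65
position: [0.6694, -0.1888, 0.0626]
ee_rot: [-0.0, 1.0, -0.0, -0.0]
contact_force: [-0.3, 0.1, -1.9]
width: 0.0653
gripper_force: 67.2
clock: 9.15
position: [0.67, -0.1904, 0.0644]
ee_rot: [0.0, 1.0, -0.001, 0.001]
contact_force: [0.2, 0.7, 0.3]
width: 0.0853
gripper_force: 0.0
clock: 9.55
position: [0.6719, -0.1911, 0.1888]
ee_rot: [0.002, 1.0, -0.001, 0.005]
contact_force: [0.1, 0.3, -0.3]
width: 0.0856
gripper_force: 0.0
```

```bash
python3 -m inch '[{"claw":0,"travel":[-0.9,-0.45,0],"turn":0},{"claw":0,"travel":[-0.9,-0.45,0],"turn":0},{"claw":0,"travel":[-0.9,-0.45,0],"turn":0},{"claw":0,"travel":[-0.9,-0.45,0],"turn":0},{"claw":0,"travel":[-0.9,-0.45,0],"turn":0}]' 40
python3 -m inch '[{"claw":0,"travel":[-0.35,-0.21,0],"turn":0},{"claw":0,"travel":[-0.35,-0.21,0],"turn":0},{"claw":0,"travel":[-0.35,-0.21,-0.1],"turn":0},{"claw":0,"travel":[-0.35,-0.21,-0.1],"turn":0},{"claw":0,"travel":[-0.35,-0.21,-0.1],"turn":0}]'
python3 - <<'E'
from h import *
print(get_state()["position"],get_state()["width"])
a=imaging.get_image('side')[130:310,130:330,::-1];cv2.imwrite('pics/m4.png',cv2.resize(a,None,fx=3,fy=3))
E
```

```text
clock: 10.05
position: [0.4833, -0.2811, 0.1818]
ee_rot: [-0.001, 1.0, -0.003, -0.003]
contact_force: [0.5, 0.5, -0.4]
width: 0.0422
gripper_force: 0.0
clock: 10.55
position: [0.4197, -0.3215, 0.1625]
ee_rot: [-0.001, 1.0, -0.001, -0.001]
contact_force: [0.1, -0.1, 0.5]
width: 0.0427
gripper_force: 0.0
[ 0.4197 -0.3215  0.1625] 0.042714880256208086
```

View pics/m4.png

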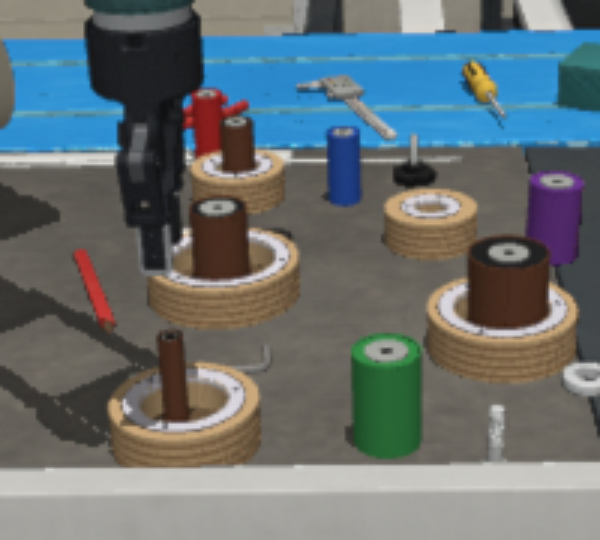

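Run:
```python
from h import *
c=lambda P:(proj("side",np.array(P))-[130,130])*3
for P in([.4205,-.3225,.085],[.4205,-.3225,.01],[.4205,-.3225,.145],[.4205,-.357,.145]):print(P,c(P))
print(get_state()["ee_rot"])
# sub-pixel washers now
im=imaging.get_image('top')[:,:,::-1];cv2.imwrite("pics/t4.png",im)
print((proj("top",np.array([.4205,-.3225,.085]))))
```

```text
[0.4205, -0.3225, 0.085] [167.9325 336.9812]
[0.4205, -0.3225, 0.01] [175.462  426.9681]
[0.4205, -0.3225, 0.145] [161.5786 261.0435]
[0.4205, -0.357, 0.145] [154.1872 282.8935]
[-0.0003  1.     -0.0007 -0.0001]
[354.8032 236.9232]
```

The finger projects where expected (predicted crop x 154, seen 156). The drum is about 2–3 mm farther in +x, so I'll correct by 2 mm and descend.

```bash
python3 -m inch '[{"claw":0,"travel":[0.01,0,-0.15],"turn":0},{"claw":0,"travel":[0.01,0,-0.3],"turn":0},{"claw":0,"travel":[0.01,0,-0.42],"turn":0},{"claw":0,"travel":[0.01,0,-0.475],"turn":0},{"claw":0,"travel":[0.01,0,-0.475],"turn":0}]'
python3 -m inch '[{"claw":-0.3,"travel":[0,0,0],"turn":0},{"claw":-0.5,"travel":[0,0,0],"turn":0},{"claw":-0.8,"travel":[0,0,0],"turn":0},{"claw":-0.8,"travel":[0,0,0],"turn":0},{"claw":-0.8,"travel":[0,0,0],"turn":0}]' 30
```

```text
clock: 11.15
position: [0.4215, -0.3213, 0.0673]
ee_rot: [-0.001, 1.0, -0.001, -0.001]
contact_force: [-0.2, 0.1, -0.3]
width: 0.0424
gripper_force: 0.0
clock: 11.65
position: [0.4224, -0.3229, 0.0697]
ee_rot: [0.001, 1.0, -0.001, 0.001]
contact_force: [1.0, 0.7, 7.2]
width: 0.0173
gripper_force: 29.7
```

```bash
python3 -m inch '[{"claw":-0.8,"travel":[0,0,0.1],"turn":0},{"claw":-0.8,"travel":[0,0,0.3],"turn":0},{"claw":-0.8,"travel":[0,0,0.5],"turn":0},{"claw":-0.8,"travel":[0,0,0.5],"turn":0}]'
python3 -m inch '[{"claw":-0.8,"travel":[0.1,0.15,0],"turn":0},{"claw":-0.8,"travel":[0.2,0.33,0],"turn":0},{"claw":-0.8,"travel":[0.3,0.52,0],"turn":0},{"claw":-0.8,"travel":[0.4,0.7,0],"turn":0},{"claw":-0.8,"travel":[0.5,0.87,0],"turn":0}]'
python3 -m inch '[{"claw":-0.8,"travel":[0.1,0.18,0],"turn":0},{"claw":-0.8,"travel":[0.2,0.36,0],"turn":0},{"claw":-0.8,"travel":[0.3,0.54,0],"turn":0},{"claw":-0.8,"travel":[0.4,0.72,0],"turn":0},{"claw":-0.8,"travel":[0.485,0.845,0],"turn":0}]'
python3 -m inch '[{"claw":-0.8,"travel":[0,0,0],"turn":0},{"claw":-0.8,"travel":[0,0,-0.1],"turn":0},{"claw":-0.8,"travel":[0,0,-0.2],"turn":0},{"claw":-0.8,"travel":[0,0,-0.2],"turn":0}]'
python3 - <<'E'
from h import *
c=lambda P:(proj("side",np.array(P))-[210,130])*5
for P in([.619,.0205,.075],[.619,.0205,.145],[.619,.0205,.036]):print(P,c(P))
a=imaging.get_image('side')[130:240,210:350,::-1];cv2.imwrite('pics/m5.png',cv2.resize(a,None,fx=5,fy=5))
E
```

```text
clock: 12.05
position: [0.4241, -0.3247, 0.1739]
ee_rot: [0.004, 1.0, -0.001, 0.004]
contact_force: [-0.1, -0.2, -1.0]
width: 0.0173
gripper_force: 29.3
clock: 12.55
position: [0.5214, -0.1463, 0.1677]
ee_rot: [-0.0, 1.0, -0.001, -0.001]
contact_force: [0.5, -0.4, 0.6]
width: 0.0171
gripper_force: 29.4
clock: 13.05
position: [0.6186, 0.0234, 0.1674]
ee_rot: [-0.0, 1.0, -0.0, -0.001]
contact_force: [0.6, -1.0, 0.0]
width: 0.0169
gripper_force: 29.4
clock: 13.45
position: [0.6155, 0.0205, 0.1249]
ee_rot: [-0.0, 1.0, -0.001, -0.004]
contact_force: [-0.2, 0.0, -0.2]
width: 0.0171
gripper_force: 29.4
[0.619, 0.0205, 0.075] [316.0726 283.6666]
[0.619, 0.0205, 0.145] [316.1095 166.212 ]
[0.619, 0.0205, 0.036] [316.0527 346.9885]
```

View pics/m5.png

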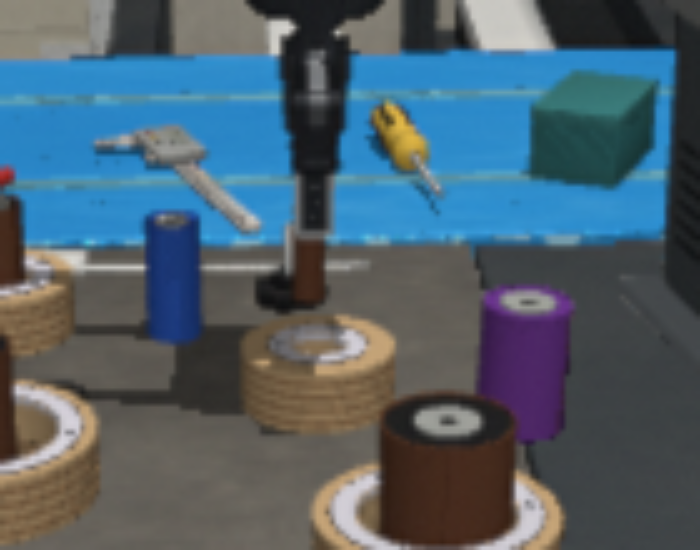

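The drum is upright at crop (311,270), about 8 crop px (4 mm) left of the well centre (319,343). I'll shift +4 mm in x and insert.

```bash
python3 -m inch '[{"claw":-0.8,"travel":[0.02,0,0],"turn":0},{"claw":-0.8,"travel":[0.02,0,-0.1],"turn":0},{"claw":-0.8,"travel":[0.02,0,-0.2],"turn":0},{"claw":-0.8,"travel":[0.02,0,-0.29],"turn":0},{"claw":-0.8,"travel":[0.02,0,-0.29],"turn":0}]'
python3 - <<'E'
from h import *
a=imaging.get_image('side')[130:240,210:350,::-1];cv2.imwrite('pics/m6.png',cv2.resize(a,None,fx=5,fy=5))
E
```

```text
clock: 14.0
position: [0.6227, 0.0205, 0.07]
ee_rot: [0.0, 1.0, -0.001, -0.0]
contact_force: [-0.6, -0.4, -0.6]
width: 0.017
gripper_force: 30.3
```

View pics/m6.png

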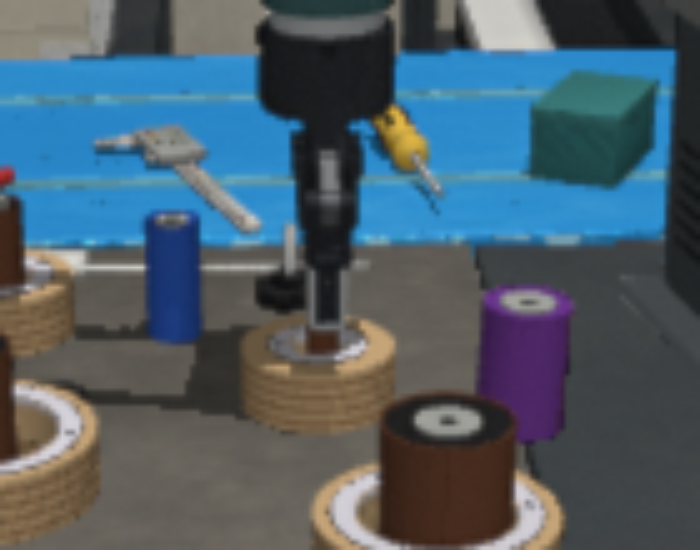

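The drum is in the well (crop (322,343)) with no contact force. I'll release it.

```bash
python3 -m inch '[{"claw":-0.5,"travel":[0,0,0],"turn":0},{"claw":-0.2,"travel":[0,0,0],"turn":0},{"claw":0.2,"travel":[0,0,0],"turn":0},{"claw":0.2,"travel":[0,0,0],"turn":0},{"claw":0.2,"travel":[0,0,0],"turn":0}]'
python3 -m inch '[{"claw":0.2,"travel":[0,0,0.25],"turn":0},{"claw":0.2,"travel":[0,0,0.5],"turn":0},{"claw":1,"travel":[0,0,0.6],"turn":0},{"claw":1,"travel":[0,0,0.6],"turn":0}]'
python3 -m inch '[{"claw":1,"travel":[-0.95,-0.54,0],"turn":0},{"claw":1,"travel":[-0.95,-0.54,0],"turn":0},{"claw":1,"travel":[-0.95,-0.54,0],"turn":0},{"claw":1,"travel":[-0.95,-0.54,0],"turn":0},{"claw":1,"travel":[-0.95,-0.54,0],"turn":0}]'
python3 - <<'E'
from h import *
print(get_state()["position"])
a=imaging.get_image('side')[150:300,150:350,::-1];b=imaging.get_image('top')[125:275,180:380,::-1];cv2.imwrite('pics/m7.png',cv2.resize(np.hstack([a,b]),None,fx=2,fy=2))
E
```

```text
clock: 14.55
position: [0.6226, 0.0209, 0.0706]
ee_rot: [0.0, 1.0, -0.001, 0.0]
contact_force: [-0.0, 0.7, -0.2]
width: 0.051
gripper_force: 0.0
clock: 14.95
position: [0.6249, 0.0208, 0.1949]
ee_rot: [0.0, 1.0, -0.001, 0.004]
contact_force: [-0.1, -0.4, 0.6]
width: 0.0781
gripper_force: 0.0
clock: 15.45
position: [0.427, -0.0874, 0.1886]
ee_rot: [-0.0, 1.0, -0.002, -0.003]
contact_force: [-1.3, -0.2, 0.8]
width: 0.0855
gripper_force: 0.0
[ 0.427  -0.0874  0.1886]
```

View pics/m7.png

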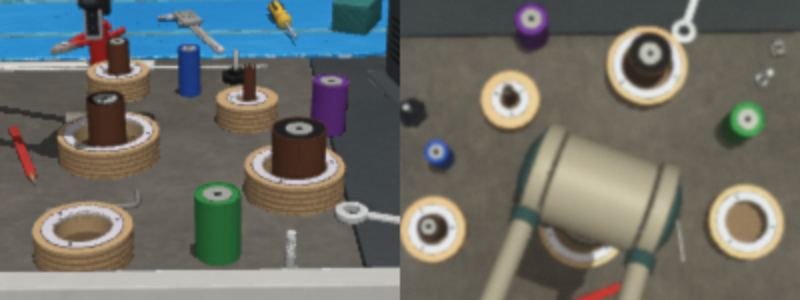

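drum_18 stands upright in stand_18 (left panel (249,90)), drum_66 is in stand_66, and stand_50 is empty at left panel (83,230). Now I'll pick up drum_50.

```bash
python3 -m inch '[{"claw":1,"travel":[-0.02,0,0],"turn":0},{"claw":1,"travel":[-0.02,0,-0.25],"turn":0},{"claw":1,"travel":[-0.02,0,-0.45],"turn":0},{"claw":1,"travel":[-0.02,0,-0.6],"turn":0},{"claw":1,"travel":[-0.02,0,-0.6],"turn":0}]' 50
python3 -m inch '[{"claw":-0.2,"travel":[0,0,0],"turn":0},{"claw":-0.2,"travel":[0,0,0],"turn":0},{"claw":-0.2,"travel":[0,0,0],"turn":0},{"claw":-0.2,"travel":[0,0,0],"turn":0},{"claw":-0.2,"travel":[0,0,0],"turn":0}]' 50
python3 -m inch '[{"claw":-0.2,"travel":[0,0,0.1],"turn":0},{"claw":-0.2,"travel":[0,0,0.3],"turn":0},{"claw":-0.2,"travel":[0,0,0.4],"turn":0},{"claw":-0.2,"travel":[0,0,0.4],"turn":0}]'
```

```text
clock: 16.05
position: [0.4262, -0.0854, 0.0667]
ee_rot: [-0.002, 1.0, -0.001, -0.004]
contact_force: [-1.0, 1.1, -0.6]
width: 0.0856
gripper_force: 0.0
clock: 16.55
position: [0.4302, -0.0875, 0.0721]
ee_rot: [0.001, 1.0, -0.001, 0.002]
contact_force: [0.2, 0.8, 7.6]
width: 0.0486
gripper_force: 51.6
clock: 16.95
position: [0.4306, -0.0879, 0.1535]
ee_rot: [0.001, 1.0, -0.001, 0.004]
contact_force: [1.1, 0.1, -1.4]
width: 0.0488
gripper_force: 52.4
```

```bash
python3 -m inch '[{"claw":-0.2,"travel":[0,-0.1,0],"turn":0},{"claw":-0.2,"travel":[0,-0.25,0],"turn":0},{"claw":-0.2,"travel":[0,-0.42,0],"turn":0},{"claw":-0.2,"travel":[0,-0.58,0],"turn":0},{"claw":-0.2,"travel":[0,-0.75,0],"turn":0}]'
python3 -m inch '[{"claw":-0.2,"travel":[0,-0.15,0],"turn":0},{"claw":-0.2,"travel":[0,-0.3,0],"turn":0},{"claw":-0.2,"travel":[0,-0.4,0],"turn":0},{"claw":-0.2,"travel":[0,-0.457,0],"turn":0},{"claw":-0.2,"travel":[0,-0.457,0],"turn":0}]'
python3 -m inch '[{"claw":-0.2,"travel":[0,0,-0.05],"turn":0},{"claw":-0.2,"travel":[0,0,-0.12],"turn":0},{"claw":-0.2,"travel":[0,0,-0.2],"turn":0},{"claw":-0.2,"travel":[0,0,-0.2],"turn":0}]'
python3 - <<'E'
from h import *
c=lambda P:(proj("side",np.array(P))-[130,180])*5
for P in([.428,-.3285,.05],[.428,-.3285,.036]):print(P,c(P))
a=imaging.get_image('side')[180:290,130:250,::-1];cv2.imwrite('pics/m8.png',cv2.resize(a,None,fx=5,fy=5))
E
```

```text
clock: 17.45
position: [0.4275, -0.2376, 0.1491]
ee_rot: [-0.001, 1.0, -0.001, -0.001]
contact_force: [0.1, -0.1, -1.5]
width: 0.0485
gripper_force: 52.4
clock: 17.95
position: [0.4283, -0.3292, 0.1497]
ee_rot: [-0.0, 1.0, -0.002, -0.0]
contact_force: [0.6, -0.2, -2.0]
width: 0.0487
gripper_force: 52.4
clock: 18.35
position: [0.4269, -0.3254, 0.1079]
ee_rot: [-0.002, 1.0, -0.0, -0.002]
contact_force: [-0.6, 0.3, -2.0]
width: 0.0488
gripper_force: 52.4
[0.428, -0.3285, 0.05] [301.2373 389.5413]
[0.428, -0.3285, 0.036] [303.4997 417.5513]
```

View pics/m8.png

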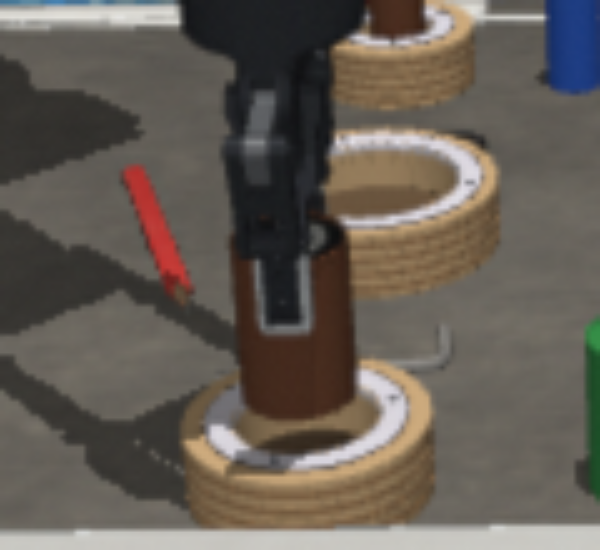

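Drum bottom is centred at crop x 299 against about 304 for the well axis, so I'll shift 2 mm in x, lower and release.

```bash
python3 -m inch '[{"claw":-0.2,"travel":[0.01,0,0],"turn":0},{"claw":-0.2,"travel":[0.01,0,-0.1],"turn":0},{"claw":-0.2,"travel":[0.01,0,-0.17],"turn":0},{"claw":-0.2,"travel":[0.01,0,-0.195],"turn":0},{"claw":-0.2,"travel":[0.01,0,-0.195],"turn":0}]'
python3 -m inch '[{"claw":0.2,"travel":[0,0,0],"turn":0},{"claw":0.6,"travel":[0,0,0],"turn":0},{"claw":1,"travel":[0,0,0],"turn":0},{"claw":1,"travel":[0,0,0],"turn":0},{"claw":1,"travel":[0,0,0],"turn":0}]'
python3 -m inch '[{"claw":1,"travel":[0,0,0.2],"turn":0},{"claw":1,"travel":[0,0,0.4],"turn":0},{"claw":1,"travel":[0,0,0.6],"turn":0},{"claw":1,"travel":[0,0,0.8],"turn":0},{"claw":1,"travel":[0,0,0.8],"turn":0}]'
python3 -m inch '[{"claw":1,"travel":[-0.6,-0.8,0],"turn":0},{"claw":1,"travel":[-0.6,-0.8,0],"turn":0},{"claw":1,"travel":[-0.6,-0.8,0],"turn":0},{"claw":1,"travel":[-0.6,-0.8,0],"turn":0},{"claw":1,"travel":[-0.6,-0.8,0],"turn":0}]'
python3 - <<'E'
from h import *
a=imaging.get_image('side')[:,:,::-1];b=imaging.get_image('top')[:,:,::-1];cv2.imwrite('pics/s9.png',a);cv2.imwrite('pics/t9.png',b)
x=cv2.resize(a[150:300,150:350],None,fx=2,fy=2);y=cv2.resize(b[125:275,180:380],None,fx=2,fy=2)
cv2.imwrite('pics/m9.png',cv2.resize(np.vstack([cv2.resize(b[125:275,165:385],None,fx=2.6,fy=2.6,interpolation=2),cv2.resize(a[160:290,150:335],(572,200))]),None,fx=1,fy=1))
E
```

```text
clock: 18.9
position: [0.431, -0.3286, 0.0724]
ee_rot: [0.0, 1.0, -0.001, 0.0]
contact_force: [0.8, -0.1, -0.5]
width: 0.0486
gripper_force: 52.4
clock: 19.4
position: [0.4306, -0.3286, 0.0714]
ee_rot: [0.0, 1.0, -0.001, 0.0]
contact_force: [-0.1, -1.2, -0.3]
width: 0.0855
gripper_force: 0.0
clock: 19.9
position: [0.433, -0.3309, 0.2374]
ee_rot: [0.004, 1.0, -0.001, 0.004]
contact_force: [0.9, -0.1, 0.4]
width: 0.0853
gripper_force: 0.0
clock: 20.4
position: [0.3065, -0.4934, 0.2301]
ee_rot: [0.001, 1.0, -0.004, -0.001]
contact_force: [1.3, 0.9, 0.4]
width: 0.0854
gripper_force: 0.0
```

View pics/m9.png

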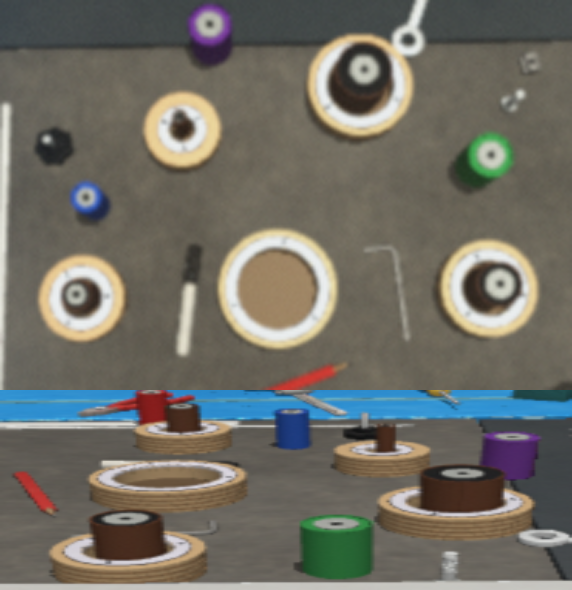

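All four drums look seated upright in their own stands, and stand_80 is empty at (278,288). I'll check the washer centres numerically.

Run:
```python
from h import *
S={"66":(305,151.5,.669,-.1904),"18":(234.2,170,.6183,.0208),"34":(194.2,238.1,.4219,.1362),"50":(357.3,234.6,.4272,-.329)}
for k,(u,v,x,y) in S.items():print(k,1e3*(ray("top",u,v,.085)[:2]-[x,y]),"if on rim:",1e3*(ray("top",u,v,.111)[:2]-[x,y]),"expected side row of top",proj("side",[x,y,.085]))
```

```text
66 [3.3852 0.1303] if on rim: [-3.9563  3.3496] expected side row of top [296.966  214.8144]
18 [ 1.3618 -2.1217] if on rim: [-4.6919 -4.0061] expected side row of top [272.9641 183.4031]
34 [ 0.8238 -3.2048] if on rim: [-0.4196 -7.8813] expected side row of top [207.4889 170.6478]
50 [-0.2505 -0.9056] if on rim: [-1.5972  5.7243] expected side row of top [188.6879 243.7468]
```

Offsets are all under 4 mm, and the observed side rows (66: 213, 18: 183, 50: 243) match tops at z = 85 mm, so the drums are on the well floors.

```bash
python3 -c "
from rig import ticket
print(ticket.sign_off())"
```

```text
the job is handed in; nothing more can be done
None
```

I put the 18, 50 and 66 mm drums into their own stands, left the 34 mm drum alone and left the 80 mm stand empty again; the job is handed in after about 20 s of robot time, with the drums measured within 4 mm of centre beforehand (no verdict was returned).

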